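# Rack the cobbler's sanding discs

### The job

Put the two sanding discs that have upright grips away in the plywood rack, grips sticking out at the front: first slide the large one into the lower slot, then the small one into the upper slot. Each must end up fully home against the back stop, lying flat on its ledges, and let go.

Things in the scene. Friction and masses are not known exactly. Their poses are not given: they have to be found in the camera images.
- disc_large: Large sanding disc: wooden plate 110 mm across, 6 thick, brown-grey abrasive top. A tongue 18 wide, 6 thick, ends 105 mm from the centre and carries an upright dark grip block 30 long (along the tongue), 12 wide, from 6 to 39 mm above the underside. Origin: centre of the plate's underside; z up; grip centre at x = -90 mm, y = 0. 60 to 130 g, balance point within 20 mm of the origin.
- disc_small: Small sanding disc: wooden plate 84 mm across, 6 thick, brown-grey abrasive top. A tongue 18 wide, 6 thick, ends 92 mm from the centre and carries an upright dark grip block 30 long (along the tongue), 12 wide, from 6 to 39 mm above the underside. Origin: centre of the plate's underside; z up; grip centre at x = -77 mm, y = 0. 40 to 85 g, balance point within 20 mm of the origin.
- slot_lower (a point): Lower, wider slot of the fixed plywood rack (its height varies). Point: where the large disc's origin lies when home: ledge-top height, mid-width, 55 mm before the back stop, a post. x points into the slot, away from its mouth, z up. 130 mm wide, 30 high; two side ledges 30 wide, open gap between. Ledges and cheeks start at x = -45 mm, the roof at -30. The roof is the upper ledges.
- slot_upper (a point): Upper, narrower slot of the same rack, 45 mm above the lower. Point: where the small disc's origin lies when home: ledge-top height, mid-width, 42 mm before the back stop. x points into the slot, z up. 104 mm wide, 28 high under two top rails (rack's top, 34 mm above this point). Ledges, cheeks and rails start at x = -43 mm; the middle, 56 mm, is open.

How it is judged:
On the way, in this order (a step that is already met when the one before it is completed fails the run):
1. the large disc is home in the lower slot (x of disc_large in the frame of slot_lower between -0.015 and 0.008 m and y of disc_large in the frame of slot_lower between -0.016 and 0.016 m and z of disc_large in the frame of slot_lower between -0.005 and 0.005 m and angle between disc_large's own z axis and vertical below 0.08 rad), for 0.2 s.
2. then the small disc is home in the upper slot (x of disc_small in the frame of slot_upper between -0.015 and 0.008 m and y of disc_small in the frame of slot_upper between -0.016 and 0.016 m and z of disc_small in the frame of slot_upper between -0.005 and 0.005 m and angle between disc_small's own z axis and vertical below 0.08 rad), for 0.2 s.
At the end, for the whole second after the job is handed in: The large disc lies in the lower slot and the small disc in the upper slot, each at rest flat on its ledges (within 5 mm of ledge height, tilted less than about 4.5 degrees), within 15 mm of the back stop and within 16 mm of the slot's middle (all of step 1 and all of step 2 and linear speed of each of disc_large, disc_small below 0.02 m/s); the robot touches nothing.
It also fails if it takes over 61 s, if anything falls off the work surface, if the arm or the gripper's body presses on something with over 40 N, if the wrist force passes 120 N, or if a joint passes its speed limit or range.

### The arm

A 6-joint arm with a two-finger parallel gripper is mounted at the origin on the work surface. World frame = base frame: x ahead of the robot, y to its left, z up, the work surface at z = 0. Lengths are in m, angles in rad, forces in N, time in s.
With the tool pointing down it reaches from about 0.3 to 0.875 m from the base axis. Payload 6.4 kg.
Tool frame: the origin (TCP) lies on the mounting face of the last link; the fingertips stand 166 mm ahead of it and the grasp point (between the pads) lies ahead of it (ctrl.hold_point_z is the z of the grasp point in the tool frame, in m); z points along the fingers, y is the line along which they close (so a half turn about z gives the same grasp; the last joint's range is limited). The gripper opens to 88 mm and grips with 3 to 60 N. Pads are 18 mm wide; open, the fingers measure 123 mm over their backs; the gripper's body (75 mm by 187 mm) begins 45 mm behind the grasp point.
Start: joints at [-1.313, 0.181, 1.607, -0, 1.354, -0.206], TCP at [0.257, -0.514, 0.405] pointing down, gripper open.
Joint ranges: [-2.99, 2.99], [-0.89, 2.07], [0.3, 2.58], [-1.14, 4.28], [0, 2.63], [-3.12, 3.12]. Speed limits (rad/s): [2.57, 2.57, 3.01, 3.14, 3.14, 3.14].

### API

Orientations are given as a unit quaternion [x, y, z, w].
In Python, from cell import readout, optics, ticket, ctrl gives the robot as it stands. The module is installed in compiled form; this text tells all that it offers.
- The arm moves only by the tool carry_out, never from a script. Its argument "series" is a list of rows, each a list of 7 numbers: the shift along the tool's x, y, z each as a share of 0.03 m, from -1 to 1, then the turn, a rotation vector about the tool's x, y, z each as a share of 5 degrees, from -1 to 1, then the opening, from 0 (shut) to 1 (fully open). In form: [[x, y, z, ax, ay, az, fingers], ...]. A call has exactly 8 rows; each row shifts and turns the commanded pose from where the row before left it, along the tool's axes as they then stand; what a row does not reach is not made up. A row lasts 1/8 s, in which the tool goes at most 62.5 mm and 10.7 degrees, less where a joint would pass 70% of its speed; a pose out of reach is approached as far as the arm can. A call with a number of a shift or a turn outside -1 to 1 is refused whole. A call with a gripper value outside its range is refused whole. The fingers move at their own pace and stop on an object; "force" is the grip in N (left out, the last holds). Time passes only in rows, so rows that do not move let the fingers close, or fill a call up. It gives the time, the measured TCP pose, the force, the opening and the grip force at its end, in the units of the state.
- readout.sense(): the state, without advancing time (a new reading comes with each control period).
- optics.get_image(name): name is "side" or "top" or "wrist"; returns (picture, depth): 420x560x3 uint8, red, green, blue; 420x560 float32, m along the optical axis (not along the pixel's ray), 0 where there is no reading.
- optics.calibration(name): a dict with "fx", "fy", "cx", "cy" (pixels), "extrinsics" (4x4, takes a point from camera to world coordinates); the wrist camera has in their place "hand_eye" (4x4, takes a point from camera to tool coordinates, whose origin is the TCP and whose axes are the flange's). Camera axes: x right, y down, z forward; pixel columns grow to the right and rows downward; lengths in m; the calibration is good to about 2 mm. A picture is of the moment at which its call begins: read the wrist's pose just before it. calibration takes no time and is no camera call.
- ticket.job_done(): hands the job in; it is judged then, once.
The state is a dict: "t": time; "joint_positions": joint angles; "joint_vel": joint speeds; "joint_torque": joint torques, N m; "position": TCP position; "orientation": TCP orientation; "ft_force": force on the tool from outside, world axes, zero at the start; "torque": the same for the moment, N m; "gripper_width": finger opening in m; "finger_force": force on a finger pad.
Only numpy, scipy, OpenCV 4.12 (cv2) and the standard library are available. Lean on these libraries where they do the work, as an engineer would, in place of code of your own. Each camera call takes 0.05 s, during which the arm holds its last target. There are 200 camera calls.

## Working session

There is one attempt and no reset: what is moved stays moved. The work goes in short steps, Python scripts to look and compute and a tool call to move; the robot and the scene stay as the last step left them, time stands still between calls to the robot, and variables do not carry over. Pictures are saved under pics/ and viewed, at most 10 in all, crops included, and the job is handed in when it is done.

Besides the shell and the picture viewer there is one more tool, called after ">>>" as name(argument=value, ...), one argument or row to a line, values as JSON. carry_out: Moves the arm, as the interface text tells. Shift numbers are shares of 0.03 m and turn numbers shares of 5 degrees, none past 1 either way. Its arguments: {"type":"object","properties":{"series":{"type":"array","items":{"type":"array","items":{"type":"number","minimum":-1,"maximum":1}}},"force":{"type":"number"}},"required":["series"]}

```bash
mkdir -p pics; cat > h.py <<'E'
import numpy as np, cv2
from scipy.spatial.transform import Rotation as R
from cell import readout, optics, ticket, ctrl
def grab(n):
    s=readout.sense(); c=optics.calibration(n); p,d=optics.get_image(n)
    if n=='wrist':
        T=np.eye(4);T[:3,:3]=R.from_quat(s['orientation']).as_matrix();T[:3,3]=s['position']; E=T@np.array(c['hand_eye'])
    else: E=np.array(c['extrinsics'])
    v,u=np.mgrid[:420,:560]
    P=np.stack([(u-c['cx'])/c['fx']*d,(v-c['cy'])/c['fy']*d,d],-1)@E[:3,:3].T+E[:3,3]
    P[d==0]=np.nan
    return p,d,P
E
python3 - <<'E'
from h import *
print(readout.sense(),ctrl.hold_point_z)
for n in ['top','side']:
    p,d,P=grab(n); np.savez(n+'.npz',p=p,P=P); cv2.imwrite(f'pics/{n}0.png',cv2.resize(p[...,::-1],(784,588)))
    print(n,np.round(optics.calibration(n)['extrinsics'],3).tolist())
E
```

```text
{'t': 0.0, 'joint_positions': array([-1.31331725e+00,  1.81531860e-01,  1.60798839e+00,  3.28551855e-05,
        1.35381932e+00, -2.06325781e-01]), 'joint_vel': array([-0.0001989 ,  0.000161  ,  0.00133477, -0.00056076,  0.00109927,
       -0.00096905]), 'joint_torque': array([ 3.73636431e-04, -4.33873451e+01, -3.41838384e+01,  7.02095800e-02,
        3.85295483e-02, -1.21258772e-04]), 'position': array([ 0.25717018, -0.51400435,  0.40382454]), 'orientation': array([ 9.73231367e-01,  2.29825899e-01, -6.30360879e-06, -8.73581930e-04]), 'ft_force': array([-1.33222364, -0.12509608, -1.02612703]), 'torque': array([-0.00615234,  0.0509865 ,  0.00748345]), 'finger_force': 0.0, 'gripper_width': 0.08804345822476434} 0.1473
top [[0.011, -0.995, 0.104, 0.517], [-1.0, -0.013, -0.013, -0.054], [0.014, -0.104, -0.995, 0.905], [0.0, 0.0, 0.0, 1.0]]
side [[-0.999, -0.009, 0.05, 0.542], [-0.045, 0.607, -0.793, 0.661], [-0.023, -0.795, -0.607, 0.66], [0.0, 0.0, 0.0, 1.0]]
```

View pics/top0.png

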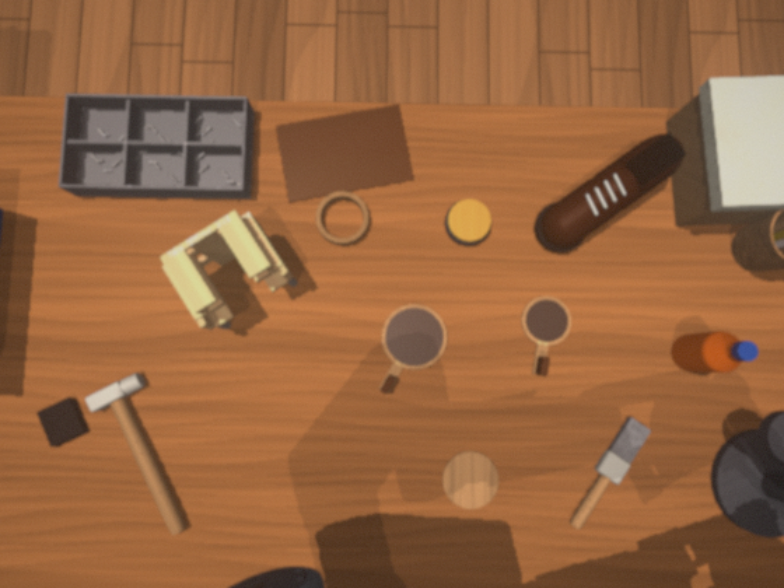

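View pics/side0.png

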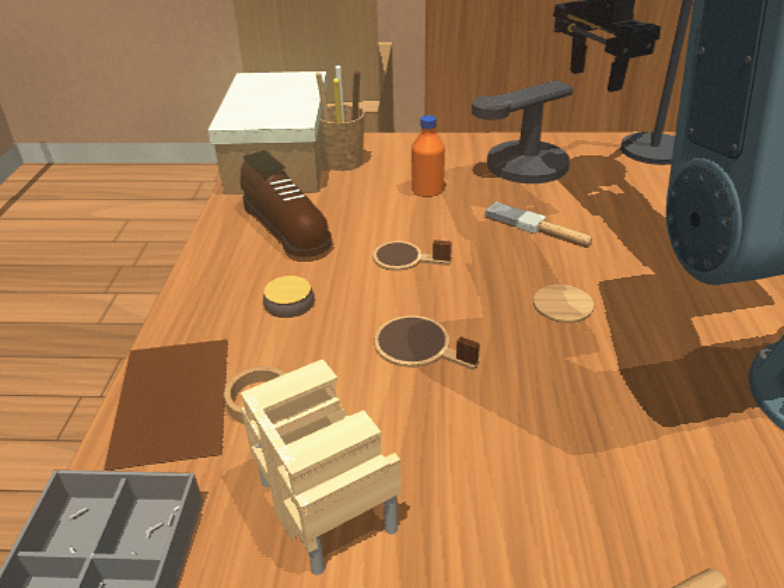

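The top view shows the rack at about (225,270) with its mouth facing lower right. The large disc is at (414,336) with its grip at (391,382), and the small one at (547,320) with its grip at (542,366). Next I measure them from depth.

```bash
python3 - <<'E'
from h import *
D=np.load('top.npz');p,P=D['p'],D['P']; z=P[...,2]
def box(x0,y0,x1,y1):
    m=np.zeros(z.shape,bool); m[int(y0/1.4):int(y1/1.4),int(x0/1.4):int(x1/1.4)]=1; return m
print('table z',np.nanmedian(z[box(300,420,420,500)]))
for n,b in dict(L=(375,300,455,400),S=(515,290,580,385)).items():
    m=box(*b); g=m&(z>.03); q=P[g]; print(n,'grip n',len(q),q.mean(0),cv2.minAreaRect(q[:,:2].astype(np.float32)*1000))
    pl=m&(z>.002)&(z<.02); q=P[pl]; print(' plate n',len(q),np.median(q[:,2]),'minmax',q.min(0),q.max(0))
    # dark plate centroid
    (c,r)=cv2.minEnclosingCircle((P[m&(z>.002)&(z<.012)&(p.sum(-1)<300)][:,:2]*1000).astype(np.float32)); print(' circ',c,r)
m=box(150,195,310,340); q=P[m&(z>.03)]
h,e=np.histogram(q[:,2],np.arange(.03,.3,.004)); print([(round(a,3),int(b)) for a,b in zip(e,h) if b])
zt=np.percentile(q[:,2],97); t=P[m&(z>zt-.008)]; print(zt,len(t),cv2.minAreaRect(t[:,:2].astype(np.float32)*1000))
S=np.load('side.npz');Q=S['P'];q2=Q[320//1:420,150:300].reshape(-1,3)
q2=Q[250:410,165:290].reshape(-1,3);q2=q2[q2[:,2]>.03]
h,e=np.histogram(q2[:,2],np.arange(.03,.3,.004)); print([(round(a,3),int(b)) for a,b in zip(e,h) if b])
# rectified overhead map of rack, 0.5mm... 4px/mm height-coloured
im=np.zeros((560,720,3),np.uint8)
c0=t[:,:2].mean(0);print('c0',c0)
for A,C in ((Q[250:410,165:290],S['p'][250:410,165:290]),(P[130:250,100:225],p[130:250,100:225])):
    for X,c in zip(A.reshape(-1,3),C.reshape(-1,3)):
        if X[2]>.03:
            u=int(360-(X[1]-c0[1])*3500);v=int(280-(X[0]-c0[0])*3500)
            col=cv2.applyColorMap(np.uint8([[min(255,max(0,(X[2]-.03)/(zt+.005-.03)*255))]]),cv2.COLORMAP_JET)[0,0]
            cv2.circle(im,(u,v),2,col.tolist(),-1)
cv2.imwrite('pics/rackmap.png',im)
E
```

```text
table z 0.0007386828512518373
L grip n 74 [ 0.48179146 -0.05994611  0.03928433] ((481.6437072753906, -59.966163635253906), (11.818676948547363, 30.040143966674805), 59.7382926940918)
 plate n 2213 0.006551863898901611 minmax [ 0.45658975 -0.17112035  0.00200022] [ 0.62210489 -0.03599983  0.01193104]
 circ (528.4906616210938, -95.7828140258789) 76.90502166748047
S grip n 89 [ 0.51421971 -0.31196296  0.0382441 ] ((514.0556640625, -312.8349609375), (13.239070892333984, 29.91731834411621), 76.70333862304688)
 plate n 1415 0.00628239866987923 minmax [ 0.48259276 -0.38378124  0.00200245] [ 0.64161382 -0.27131636  0.01903532]
 circ (558.8156127929688, -323.65313720703125) 63.507301330566406
[(np.float64(0.03), 13), (np.float64(0.034), 13), (np.float64(0.038), 15), (np.float64(0.042), 9), (np.float64(0.046), 15), (np.float64(0.05), 17), (np.float64(0.054), 14), (np.float64(0.058), 18), (np.float64(0.062), 14), (np.float64(0.066), 45), (np.float64(0.07), 47), (np.float64(0.074), 177), (np.float64(0.078), 155), (np.float64(0.082), 25), (np.float64(0.086), 27), (np.float64(0.09), 29), (np.float
[... 715 characters left out ...]
), (np.float64(0.058), 72), (np.float64(0.062), 65), (np.float64(0.066), 202), (np.float64(0.07), 263), (np.float64(0.074), 363), (np.float64(0.078), 306), (np.float64(0.082), 163), (np.float64(0.086), 158), (np.float64(0.09), 153), (np.float64(0.094), 155), (np.float64(0.098), 164), (np.float64(0.102), 162), (np.float64(0.106), 218), (np.float64(0.11), 294), (np.float64(0.114), 261), (np.float64(0.118), 525), (np.float64(0.122), 1365), (np.float64(0.126), 168), (np.float64(0.13), 172), (np.float64(0.134), 151), (np.float64(0.138), 151), (np.float64(0.142), 161), (np.float64(0.146), 135), (np.float64(0.15), 233), (np.float64(0.154), 2598), (np.float64(0.158), 283)]
c0 [0.6581685  0.18793864]
```

View pics/rackmap.png

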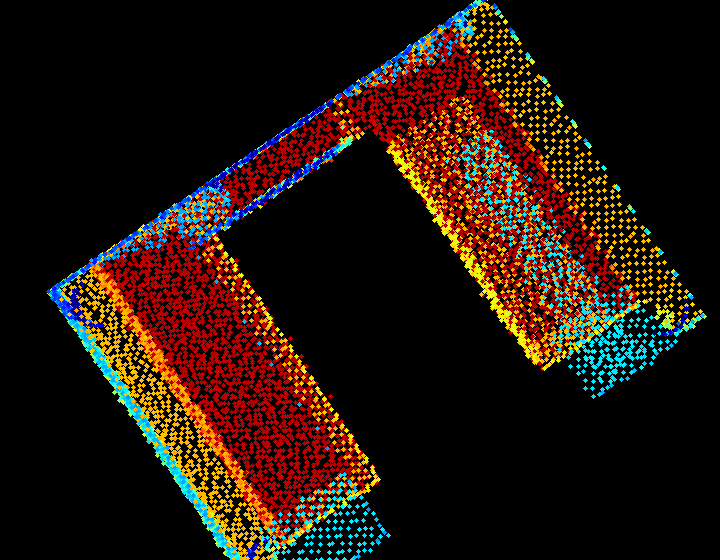

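The rack map shows the rails (dark red) at z≈0.156, with the open mouth toward the lower right (−x,−y). Ledge levels are at about 0.122 and 0.077, which agrees with the given 34 and 45 mm.

```bash
cat >> h.py <<'E'
def plan(xyz,yaw,s=None):
    "prints turn then shift (in target-yaw tool axes) in row units"
    s=s or readout.sense(); M=R.from_quat(s['orientation'])
    Rt=R.from_euler('z',yaw,degrees=True)*R.from_euler('x',180,degrees=True)
    print('turn/5deg',np.round((M.inv()*Rt).as_rotvec(degrees=True)/5,2),'shift/30mm',np.round(Rt.inv().apply(np.array(xyz)-s['position'])/.03,2))
E
cat > m.py <<'E'
from h import *
from scipy.optimize import minimize
D=np.load('top.npz');p,P=D['p'],D['P']; z=P[...,2]
S=np.load('side.npz')
for n,g,y0,r,o in (('L',(.4816,-.0600),-28,55,90),('S',(.514,-.3125),-10,42,77)):
    for nm,A in (('top',P),('side',S['P'])):
        A=A.reshape(-1,3); A=A[np.abs(A[:,:2]-g).max(1)<.2]
        G=A[(A[:,2]>.034)&(A[:,2]<.045)&(np.linalg.norm(A[:,:2]-g,axis=1)<.03)]
        q=A[(A[:,2]>.0045)&(A[:,2]<.009)][:,:2]*1000
        def cost(v): d=np.linalg.norm(q-v,axis=1); return -(np.clip((r-d)/2,-1,1)).sum()
        c0=np.array(g)*1000+o*np.array([np.cos(np.radians(y0)),np.sin(np.radians(y0))])
        c=minimize(cost,c0,method='Nelder-Mead').x; gm=(G[:,:2].min(0)+G[:,:2].max(0))/2*1000
        d=c-gm; print(n,nm,'centre',c.round(1),'grip',gm.round(1),len(G),'dist',np.hypot(*d).round(1),'yaw',np.degrees(np.arctan2(d[1],d[0])).round(1))
for nm,A in (('top',P),('side',S['P'])):
    A=A.reshape(-1,3); t=A[(np.abs(A[:,0]-.656)<.12)&(np.abs(A[:,1]-.186)<.12)]
    t=t[(t[:,2]>.152)&(t[:,2]<.162)]
    for a in (32,33,34,35,36):
        u=np.array([np.cos(np.radians(a)),np.sin(np.radians(a))]);v=np.array([-u[1],u[0]])
        X,Y=t[:,:2]@u,t[:,:2]@v
        lo,hi=np.percentile(X,[.7,99.3]);l2,h2=np.percentile(Y,[.7,99.3])
        print(nm,a,'depth',(hi-lo).round(4),'width',(h2-l2).round(4),'origin U',((lo+.043)*u+(l2+h2)/2*v).round(4))
    print(np.median(t[:,2]))
plan((.4816,-.06,.175),-30)
E
python3 m.py
```

```text
L top centre [ 559.7 -103.5] grip [482.5 -59.8] 73 dist 88.8 yaw -29.5
L side centre [ 561.7 -101.1] grip [483.6 -57.5] 93 dist 89.5 yaw -29.2
S top centre [ 589.2 -326.8] grip [ 514.2 -312.6] 80 dist 76.3 yaw -10.7
S side centre [ 591.3 -324. ] grip [ 515.8 -312.3] 52 dist 76.5 yaw -8.8
top 32 depth 0.0966 width 0.1242 origin U [0.6515 0.1826]
top 33 depth 0.0952 width 0.1234 origin U [0.6522 0.183 ]
top 34 depth 0.0947 width 0.1234 origin U [0.6525 0.183 ]
top 35 depth 0.0952 width 0.1233 origin U [0.6522 0.1829]
top 36 depth 0.0966 width 0.1237 origin U [0.6517 0.1824]
0.1570331954079306
side 32 depth 0.0959 width 0.1254 origin U [0.6537 0.1852]
side 33 depth 0.0945 width 0.1245 origin U [0.6545 0.1854]
side 34 depth 0.0941 width 0.1242 origin U [0.6548 0.1853]
side 35 depth 0.0946 width 0.1246 origin U [0.6547 0.1852]
side 36 depth 0.0959 width 0.125 origin U [0.6542 0.1849]
0.1568126915948227
turn/5deg [-2.000e-02  1.000e-02  1.131e+01] shift/30mm [ -1.09 -16.85   7.63]
```

>>> carry_out(
  series=[
    [0, 0, 0, 0, 0, 1, 1],
    [0, 0, 0, 0, 0, 1, 1],
    [0, 0, 0, 0, 0, 1, 1],
    [0, 0, 0, 0, 0, 1, 1],
    [0, 0, 0, 0, 0, 1, 1],
    [0, 0, 0, 0, 0, 1, 1],
    [0, 0, 0, 0, 0, 1, 1],
    [0, 0, 0, 0, 0, 1, 1],
  ],
  force=45,
)

```text
t: 1.1
position: [0.2572, -0.5141, 0.4042]
orientation: [0.993, -0.118, -0.0, -0.0]
ft_force: [-0.7, 0.9, 0.4]
gripper_width: 0.0882
finger_force: 0.0
```

>>> carry_out(
  series=[
    [0, 0, 0, 0, 0, 1, 1],
    [0, 0, 0, 0, 0, 1, 1],
    [0, 0, 0, 0, 0, 1, 1],
    [0, 0, 0, 0, 0, 0.2, 1],
    [0, -1, 0, 0, 0, 0, 1],
    [0, -1, 0, 0, 0, 0, 1],
    [0, -1, 0, 0, 0, 0, 1],
    [0, -1, 0, 0, 0, 0, 1],
  ],
)

```text
t: 2.1
position: [0.3165, -0.4088, 0.4045]
orientation: [0.967, -0.253, -0.0, -0.0]
ft_force: [0.5, -0.4, -0.6]
gripper_width: 0.0881
finger_force: 0.0
```

>>> carry_out(
  series=[
    [-0.1, -1, 0, 0, 0, 0, 1],
    [-0.1, -1, 0, 0, 0, 0, 1],
    [-0.1, -1, 0, 0, 0, 0, 1],
    [-0.1, -1, 0, 0, 0, 0, 1],
    [-0.1, -1, 0.5, 0, 0, 0, 1],
    [-0.1, -1, 0.5, 0, 0, 0, 1],
    [-0.2, -1, 0.5, 0, 0, 0, 1],
    [-0.2, -1, 0.5, 0, 0, 0, 1],
  ],
)

```text
t: 3.1
position: [0.4081, -0.1849, 0.3442]
orientation: [0.967, -0.253, 0.0, -0.0]
ft_force: [0.3, -0.2, -0.0]
gripper_width: 0.088
finger_force: 0.0
```

```bash
python3 - <<'E'
from h import *
plan((.483,-.0587,.175),-29.4); print(readout.sense()['position'])
E
```

```text
turn/5deg [-0.    0.    0.01] shift/30mm [ 0.11 -4.89  5.64]
[ 0.40812196 -0.18494583  0.34419665]
```

>>> carry_out(
  series=[
    [0.1, -1, 0.2, 0, 0, 0, 1],
    [0, -1, 0.2, 0, 0, 0, 1],
    [0, -1, 0.3, 0, 0, 0, 1],
    [0, -1, 0.4, 0, 0, 0, 1],
    [0, -0.9, 0.5, 0, 0, 0, 1],
    [0, 0, 1, 0, 0, 0, 1],
    [0, 0, 1, 0, 0, 0, 1],
    [0, 0, 0, 0, 0, 0, 1],
  ],
)

```text
t: 4.1
position: [0.4816, -0.0589, 0.2347]
orientation: [0.967, -0.253, -0.003, -0.0]
ft_force: [-0.4, -0.5, -0.3]
gripper_width: 0.0881
finger_force: 0.0
```

```bash
python3 - <<'E'
from h import *
plan((.483,-.0587,.175),-29.4)
p,d,P=grab('wrist'); cv2.imwrite('pics/w1.png',p[...,::-1])
G=P[(P[...,2]>.034)&(P[...,2]<.045)&(np.linalg.norm(P[...,:2]-[.483,-.0587],axis=-1)<.03)]
print(len(G), G.min(0),G.max(0),cv2.minAreaRect((G[:,:2]*1000).astype(np.float32)) if len(G) else '')
E
```

```text
turn/5deg [0.01 0.06 0.01] shift/30mm [ 0.04 -0.03  1.99]
873 [ 0.46821599 -0.07236647  0.03405854] [ 0.49876829 -0.04860642  0.04106329] ((483.2426452636719, -60.32386016845703), (11.534695625305176, 30.30821990966797), 60.588626861572266)
```

View pics/w1.png

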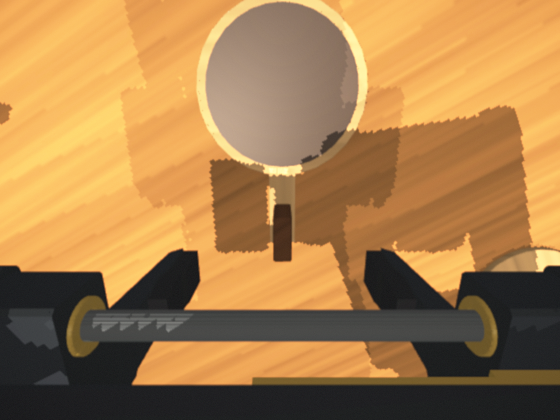

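The wrist picture shows the grip at (283,232), midway between the fingers at 198 and 366 and aligned with them. I descend and close.

>>> carry_out(
  series=[
    [0, 0, 0.7, 0, 0, 0, 1],
    [0, 0, 0.7, 0, 0, 0, 1],
    [0, 0, 0.6, 0, 0, 0, 1],
    [0, 0, 0, 0, 0, 0, 0],
    [0, 0, 0, 0, 0, 0, 0],
    [0, 0, 0, 0, 0, 0, 0],
    [0, 0, 0, 0, 0, 0, 0],
    [0, 0, 0, 0, 0, 0, 0],
  ],
  force=45,
)

```text
t: 5.15
position: [0.4829, -0.0594, 0.1771]
orientation: [0.967, -0.254, 0.0, 0.0]
ft_force: [0.2, -0.1, 0.9]
gripper_width: 0.0404
finger_force: 0.0
```

```bash
python3 - <<'E'
from h import *
plan((.483,-.0587,.175),-29.4)
print(readout.sense())
E
```

```text
turn/5deg [-0.   -0.01 -0.01] shift/30mm [-0.01 -0.02  0.07]
{'t': 5.15, 'joint_positions': array([-3.67003111e-01,  3.33269542e-01,  1.96186813e+00,  4.43863614e-05,
        8.45909454e-01,  1.71734483e+00]), 'joint_vel': array([ 0.00171611,  0.00431645,  0.00113192, -0.00090163, -0.0032522 ,
       -0.00038064]), 'joint_torque': array([-5.25757147e-03, -4.01125503e+01, -2.34020376e+01,  2.34527331e-03,
       -8.10931250e-02, -3.97493641e-04]), 'position': array([ 0.48293333, -0.05943943,  0.17705181]), 'orientation': array([ 9.67210059e-01, -2.53977613e-01,  2.72938406e-04,  1.34889806e-05]), 'ft_force': array([ 0.23652306, -0.06777566,  0.88229428]), 'torque': array([0.06770254, 0.04137356, 0.04150815]), 'finger_force': 0.0, 'gripper_width': 0.04042680003919796}
```

>>> carry_out(
  series=[
    [0, 0, 0.05, 0, 0, 0, 0],
    [0, 0, 0, 0, 0, 0, 0],
    [0, 0, 0, 0, 0, 0, 0],
    [0, 0, 0, 0, 0, 0, 0],
    [0, 0, 0, 0, 0, 0, 0],
    [0, 0, -0.3, 0, 0, 0, 0],
    [0, 0, -0.7, 0, 0, 0, 0],
    [0, 0, -1, 0, 0, 0, 0],
  ],
)

```text
t: 6.15
position: [0.4824, -0.0593, 0.2357]
orientation: [0.967, -0.254, -0.001, -0.0]
ft_force: [0.4, -0.2, -0.0]
gripper_width: 0.0117
finger_force: 45.0
```

>>> carry_out(
  series=[
    [0, 0, -0.8, 0, 0, -1, 0],
    [0, 0, -0.5, 0, 0, -1, 0],
    [0, 0, 0, 0, 0, -1, 0],
    [0, 0, 0, 0, 0, -1, 0],
    [0, 0, 0, 0, 0, -1, 0],
    [0, 0, 0, 0, 0, -1, 0],
    [0, 0, 0, 0, 0, -1, 0],
    [0, 0, 0, 0, 0, -1, 0],
  ],
)

```text
t: 7.15
position: [0.4828, -0.0594, 0.2748]
orientation: [0.996, 0.094, 0.0, 0.0]
ft_force: [0.5, 0.4, -0.6]
gripper_width: 0.0115
finger_force: 45.0
```

```bash
cat > chk.py <<'E'
from h import *
import sys
# held disc: plane of plate seen by wrist cam & other cams, centre relative to TCP
r,o=(.055,.09) if sys.argv[1]=='L' else (.042,.077)
s=readout.sense(); M=R.from_quat(s['orientation']); x=M.as_matrix()[:,0]; cexp=s['position']+o*x
for n in sys.argv[2:]:
    p,d,P=grab(n); q=P.reshape(-1,3)
    ze=s['position'][2]-.1695
    q=q[(np.linalg.norm(q[:,:2]-cexp[:2],axis=1)<r-.008)&(np.abs(q[:,2]-ze)<.025)]
    if len(q)<50: print(n,'few',len(q)); continue
    A=np.c_[q[:,:2]-cexp[:2],np.ones(len(q))]; k=np.linalg.lstsq(A,q[:,2],rcond=None)[0]
    res=q[:,2]-A@k; ok=np.abs(res)<.004; k=np.linalg.lstsq(A[ok],q[ok,2],rcond=None)[0]
    u=x[:2]; print(n,len(q),'top z at centre',k[2].round(4),'rel TCP',(k[2]-s['position'][2]).round(4),'slope along x deg',np.degrees(k[:2]@u).round(2),'across',np.degrees(k[:2]@[-u[1],u[0]]).round(2))
E
python3 chk.py L wrist top
python3 - <<'E'
from h import *
U=np.array([.6536,.1842]);u=np.array([np.cos(np.radians(34)),np.sin(np.radians(34))])
L=U-.013*u; print(L)
plan((*(L-u*.20),.262),34); print(readout.sense()['gripper_width'],readout.sense()['finger_force'])
E
```

```text
wrist 32481 top z at centre 0.1062 rel TCP -0.1686 slope along x deg -0.03 across -0.07
top 1322 top z at centre 0.1067 rel TCP -0.1681 slope along x deg 0.11 across -0.15
[0.64282251 0.17693049]
turn/5deg [ 0.   -0.   -4.68] shift/30mm [ 2.16 -3.55  0.42]
0.011748266946572215 44.9991312995553
```

>>> carry_out(
  series=[
    [0, 0, 0.3, 0, 0, -1, 0],
    [0, 0, 0.3, 0, 0, -1, 0],
    [0, 0, 0, 0, 0, -1, 0],
    [0, 0, 0, 0, 0, -1, 0],
    [0, 0, 0, 0, 0, -0.68, 0],
    [0, -1, 0, 0, 0, 0, 0],
    [0, -1, 0, 0, 0, 0, 0],
    [0, -1, 0, 0, 0, 0, 0],
  ],
)

```text
t: 8.25
position: [0.432, 0.0159, 0.2565]
orientation: [0.957, 0.291, 0.0, 0.0]
ft_force: [-0.2, 0.6, -0.3]
gripper_width: 0.0114
finger_force: 45.0
```

>>> carry_out(
  series=[
    [0, -0.55, 0, 0, 0, 0, 0],
    [0.5, 0, 0, 0, 0, 0, 0],
    [0.5, 0, 0, 0, 0, 0, 0],
    [0.5, 0, 0, 0, 0, 0, 0],
    [0.4, 0, 0, 0, 0, 0, 0],
    [0, 0, 0, 0, 0, 0, 0],
    [0, 0, 0, 0, 0, 0, 0],
    [0, 0, 0, 0, 0, 0, 0],
  ],
)

```text
t: 9.25
position: [0.4702, 0.0606, 0.2561]
orientation: [0.956, 0.292, -0.0, -0.0]
ft_force: [-1.0, -0.0, -1.2]
gripper_width: 0.0118
finger_force: 45.0
```

```bash
python3 chk.py L wrist
python3 - <<'E'
from h import *
L=np.array([.6428,.1769]);u=np.array([np.cos(np.radians(34)),np.sin(np.radians(34))])
plan((*(L-u*.09),.257),34); print(readout.sense()['ft_force'])
p,d,P=grab('wrist'); cv2.imwrite('pics/w2.png',p[...,::-1])
E
```

```text
wrist 32386 top z at centre 0.0874 rel TCP -0.1687 slope along x deg -0.1 across -0.04
turn/5deg [-0.    0.   -0.01] shift/30mm [ 3.93  0.   -0.03]
[-0.0131432  -0.0894709   0.36690158]
```

View pics/w2.png

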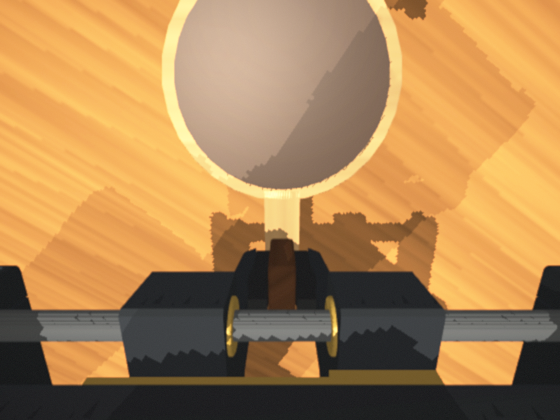

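The wrist picture shows the disc square and level in the grip, with its plate centre near (282,70). I insert it now.

>>> carry_out(
  series=[
    [0.4, 0, 0, 0, 0, 0, 0],
    [0.4, 0, 0, 0, 0, 0, 0],
    [0.4, 0, 0, 0, 0, 0, 0],
    [0.4, 0, 0, 0, 0, 0, 0],
    [0.4, 0, 0, 0, 0, 0, 0],
    [0.4, 0, 0, 0, 0, 0, 0],
    [0, 0, 0, 0, 0, 0, 0],
    [0, 0, 0, 0, 0, 0, 0],
  ],
)

```text
t: 10.35
position: [0.5301, 0.101, 0.256]
orientation: [0.956, 0.292, -0.0, -0.0]
ft_force: [0.4, 0.8, -0.6]
gripper_width: 0.0115
finger_force: 45.0
```

>>> carry_out(
  series=[
    [0.4, 0, 0, 0, 0, 0, 0],
    [0.4, 0, 0, 0, 0, 0, 0],
    [0.3, 0, 0, 0, 0, 0, 0],
    [0.2, 0, 0, 0, 0, 0, 0],
    [0, 0, 0, 0, 0, 0, 0],
    [0, 0, 0.05, 0, 0, 0, 0],
    [0, 0, 0.05, 0, 0, 0, 0],
    [0, 0, 0, 0, 0, 0, 0],
  ],
)

```text
t: 11.35
position: [0.5624, 0.1227, 0.253]
orientation: [0.956, 0.292, -0.0, -0.0]
ft_force: [-0.2, -0.4, -0.8]
gripper_width: 0.0116
finger_force: 45.0
```

```bash
cat > slot.py <<'E'
from h import *
import sys
# grip pose and plate in slot frame from each camera
k=sys.argv[1]; U=np.array([.6536,.1842]);u=np.array([np.cos(np.radians(34)),np.sin(np.radians(34))]);v=np.array([-u[1],u[0]])
O,zl,o=(U-.013*u,.0775,.09) if k=='L' else (U,.1225,.077)
s=readout.sense(); t=s['position'][:2]-O; print('TCP in slot',(t@u).round(4),(t@v).round(4),'z-ledge',(s['position'][2]-zl).round(4),'F',(s['ft_force'][:2]@u).round(2),s['ft_force'][2].round(2),s['gripper_width'].round(4))
plan((*(O-u*o),zl+.1744),34)
for n in sys.argv[2:]:
    p,d,P=grab(n); q=P-np.r_[O,zl]; X,Y,Z=q[...,:2]@u,q[...,:2]@v,q[...,2]
    m=(np.abs(Y)<.026)&(X>-.045)&(X<.03)&(np.abs(Z-.006)<.02); c=np.linalg.lstsq(np.c_[X[m],Y[m],np.ones(m.sum())],Z[m],rcond=None)[0] if m.sum()>30 else None
    print(n,'plate n',m.sum(),'slopes deg',None if c is None else np.degrees(c[:2]).round(2),'topz@0',None if c is None else c[2].round(4))
    g=(np.abs(Y)<.03)&(X>-.14)&(X<-.05)&(np.abs(Z-.039)<.004); 
    if g.sum(): print('  grip n',g.sum(),'x',np.percentile(X[g],[2,98]).round(4),'y',np.percentile(Y[g],[2,98]).round(4),'z',np.median(Z[g]).round(4))
E
python3 slot.py L wrist side top
```

```text
Traceback (most recent call last):
  File "slot.py", line 6, in <module>
    s=readout.sense(); t=s['position'][:2]-O; print('TCP in slot',(t@u).round(4),(t@v).round(4),'z-ledge',(s['position'][2]-zl).round(4),'F',(s['ft_force'][:2]@u).round(2),s['ft_force'][2].round(2),s['gripper_width'].round(4))
                                                                                                                                                                                                      ^^^^^^^^^^^^^^^^^^^^^^^^
AttributeError: 'float' object has no attribute 'round'
```

```bash
sed -i "s/s\['gripper_width'\].round(4)/s['gripper_width']/" slot.py; python3 slot.py L wrist side top
```

```text
TCP in slot -0.097 -0.0 z-ledge 0.1755 F -0.38 -0.79 0.011590649597946683
turn/5deg [-0.    0.   -0.01] shift/30mm [ 0.23 -0.    0.04]
wrist plate n 19163 slopes deg [-0.12 -0.05] topz@0 0.0068
  grip n 1871 x [-0.1019 -0.0815] y [-0.0184  0.0175] z 0.0391
side plate n 0 slopes deg None topz@0 None
  grip n 50 x [-0.0941 -0.0804] y [-0.0028  0.0224] z 0.0386
top plate n 79 slopes deg [-1.98  1.12] topz@0 0.0085
```

>>> carry_out(
  series=[
    [0.07, 0, 0, 0, 0, 0, 0],
    [0.07, 0, 0, 0, 0, 0, 0],
    [0, 0, 0.03, 0, 0, 0, 0],
    [0, 0, 0.03, 0, 0, 0, 0],
    [0, 0, 0, 0, 0, 0, 0],
    [0, 0, 0, 0, 0, 0, 0],
    [0, 0, 0, 0, 0, 0, 0],
    [0, 0, 0, 0, 0, 0, 0],
  ],
)

```text
t: 12.5
position: [0.5663, 0.1252, 0.2521]
orientation: [0.956, 0.292, 0.0, 0.0]
ft_force: [-2.1, 0.3, 4.5]
gripper_width: 0.0111
finger_force: 45.0
```

```bash
python3 slot.py L
```

```text
TCP in slot -0.0924 -0.0001 z-ledge 0.1746 F -1.6 4.55 0.011146913836972997
turn/5deg [ 0.   -0.01 -0.01] shift/30mm [ 0.08 -0.    0.01]
```

>>> carry_out(
  series=[
    [0.05, 0, 0, 0, 0, 0, 0],
    [0.05, 0, 0, 0, 0, 0, 0],
    [0, 0, 0, 0, 0, 0, 0],
    [0, 0, 0, 0, 0, 0, 0],
    [0, 0, 0, 0, 0, 0, 0],
    [0, 0, 0, 0, 0, 0, 0],
    [0, 0, 0, 0, 0, 0, 0],
    [0, 0, 0, 0, 0, 0, 0],
  ],
)

```text
t: 13.5
position: [0.5681, 0.1262, 0.2521]
orientation: [0.956, 0.292, -0.001, 0.0]
ft_force: [-7.4, -5.2, 9.0]
gripper_width: 0.0115
finger_force: 45.0
```

```bash
python3 slot.py L
```

```text
TCP in slot -0.0903 -0.0003 z-ledge 0.1746 F -9.09 8.99 0.01146614470231532
turn/5deg [ 0.    0.03 -0.  ] shift/30mm [ 0.01 -0.01  0.01]
```

>>> carry_out(
  series=[
    [-0.03, 0, -0.02, 0, 0, 0, 0],
    [0, 0, 0, 0, 0, 0, 0.5],
    [0, 0, 0, 0, 0, 0, 0.5],
    [0, 0, 0, 0, 0, 0, 0.5],
    [0, 0, 0, 0, 0, 0, 0.5],
    [0, 0, 0, 0, 0, 0, 0.5],
    [0, 0, -0.5, 0, 0, 0, 0.5],
    [0, 0, -1, 0, 0, 0, 0.5],
  ],
)

```text
t: 14.5
position: [0.5674, 0.1263, 0.2971]
orientation: [0.956, 0.292, -0.001, -0.0]
ft_force: [-0.2, 0.3, 0.3]
gripper_width: 0.0444
finger_force: 0.0
```

```bash
python3 slot.py L wrist side top; python3 - <<'E'
from h import *
plan((.515,-.3124,.176),-9.8)
E
```

```text
TCP in slot -0.0908 0.0002 z-ledge 0.2196 F -0.03 0.34 0.04443408478114969
turn/5deg [-0.02  0.02 -0.01] shift/30mm [0.03 0.01 1.51]
wrist plate n 11503 slopes deg [ 0.01 -0.06] topz@0 0.0065
  grip n 998 x [-0.104  -0.0753] y [-0.0066  0.0048] z 0.0388
side plate n 0 slopes deg None topz@0 None
  grip n 82 x [-0.0909 -0.0739] y [-0.0054  0.0069] z 0.0389
top plate n 0 slopes deg None topz@0 None
  grip n 21 x [-0.1064 -0.1003] y [-0.0057  0.0053] z 0.0394
turn/5deg [ 0.01 -0.06  8.75] shift/30mm [ 0.72 14.72  4.12]
```

>>> carry_out(
  series=[
    [0, 0, -1, 0, 0, 0, 0.5],
    [-0.5, 0, -0.5, 0, 0, 0, 0.5],
    [0, 0, 0, 0, 0, 1, 1],
    [0, 0, 0, 0, 0, 1, 1],
    [0, 0, 0, 0, 0, 1, 1],
    [0, 0, 0, 0, 0, 1, 1],
    [0, 0, 0, 0, 0, 1, 1],
    [0, 0, 0, 0, 0, 1, 1],
  ],
)

```text
t: 15.65
position: [0.5551, 0.1179, 0.3412]
orientation: [0.999, 0.033, -0.001, -0.0]
ft_force: [-0.2, -0.5, 0.0]
gripper_width: 0.0883
finger_force: 0.0
```

>>> carry_out(
  series=[
    [0, 0, 0, 0, 0, 1, 1],
    [0, 0, 0, 0, 0, 1, 1],
    [0, 0, 0, 0, 0, 0.75, 1],
    [0, 1, 0, 0, 0, 0, 1],
    [0, 1, 0, 0, 0, 0, 1],
    [0, 1, 0, 0, 0, 0, 1],
    [0, 1, 0, 0, 0, 0, 1],
    [0, 1, 0, 0, 0, 0, 1],
  ],
)

```text
t: 16.65
position: [0.5294, -0.0307, 0.3413]
orientation: [0.996, -0.085, -0.001, -0.0]
ft_force: [0.6, -0.1, 0.5]
gripper_width: 0.0881
finger_force: 0.0
```

>>> carry_out(
  series=[
    [0, 1, 0, 0, 0, 0, 1],
    [0, 1, 0, 0, 0, 0, 1],
    [0, 1, 0, 0, 0, 0, 1],
    [0, 1, 0.3, 0, 0, 0, 1],
    [0, 1, 0.4, 0, 0, 0, 1],
    [0, 1, 0.5, 0, 0, 0, 1],
    [0, 1, 0.5, 0, 0, 0, 1],
    [0, 1, 0.5, 0, 0, 0, 1],
  ],
)

```text
t: 17.65
position: [0.4886, -0.2671, 0.2748]
orientation: [0.996, -0.085, -0.0, -0.0]
ft_force: [-0.6, 0.3, 0.2]
gripper_width: 0.0879
finger_force: 0.0
```

```bash
python3 - <<'E'
from h import *
plan((.515,-.3124,.176),-9.8)
E
```

```text
turn/5deg [-0.01  0.01  0.  ] shift/30mm [1.12 1.34 3.29]
```

>>> carry_out(
  series=[
    [0.56, 0.67, 0.2, 0, 0, 0, 1],
    [0.56, 0.67, 0.3, 0, 0, 0, 1],
    [0, 0, 0.5, 0, 0, 0, 1],
    [0, 0, 0.5, 0, 0, 0, 1],
    [0, 0, 0, 0, 0, 0, 1],
    [0, 0, 0, 0, 0, 0, 1],
    [0, 0, 0, 0, 0, 0, 1],
    [0, 0, 0, 0, 0, 0, 1],
  ],
)

```text
t: 18.65
position: [0.5157, -0.3118, 0.2317]
orientation: [0.996, -0.085, 0.0, 0.0]
ft_force: [0.5, 0.9, -0.0]
gripper_width: 0.0878
finger_force: 0.0
```

```bash
python3 - <<'E'
from h import *
p,d,P=grab('wrist')
G=P[(P[...,2]>.034)&(P[...,2]<.045)&(np.linalg.norm(P[...,:2]-[.515,-.3124],axis=-1)<.03)]
b=cv2.minAreaRect((G[:,:2]*1000).astype(np.float32)); print(len(G),b)
plan((b[0][0]/1000,b[0][1]/1000,.176),-9.8)
E
```

```text
879 ((516.0211791992188, -313.83111572265625), (11.42083740234375, 29.939315795898438), 79.9588851928711)
turn/5deg [ 0.01 -0.01  0.01] shift/30mm [0.02 0.07 1.85]
```

>>> carry_out(
  series=[
    [0, 0.07, 0.65, 0, 0, 0, 1],
    [0, 0, 0.7, 0, 0, 0, 1],
    [0, 0, 0.5, 0, 0, 0, 1],
    [0, 0, 0, 0, 0, 0, 0.5],
    [0, 0, 0, 0, 0, 0, 0],
    [0, 0, 0, 0, 0, 0, 0],
    [0, 0, 0, 0, 0, 0, 0],
    [0, 0, 0, 0, 0, 0, 0],
  ],
  force=45,
)

```text
t: 19.7
position: [0.5152, -0.3139, 0.176]
orientation: [0.996, -0.085, 0.0, 0.0]
ft_force: [0.0, -0.1, 0.5]
gripper_width: 0.0403
finger_force: 0.0
```

>>> carry_out(
  series=[
    [0, 0, 0, 0, 0, 0, 0],
    [0, 0, 0, 0, 0, 0, 0],
    [0, 0, 0, 0, 0, 0, 0],
    [0, 0, 0, 0, 0, 0, 0],
    [0, 0, -0.3, 0, 0, 0, 0],
    [0, 0, -0.7, 0, 0, 0, 0],
    [0, 0, -1, 0, 0, 0, 0],
    [0, 0, -1, 0, 0, 0, 0],
  ],
)

```text
t: 20.7
position: [0.5152, -0.3139, 0.268]
orientation: [0.996, -0.085, 0.001, 0.0]
ft_force: [0.1, 0.2, -0.6]
gripper_width: 0.0114
finger_force: 45.0
```

```bash
python3 chk.py S wrist top
python3 - <<'E'
from h import *
U=np.array([.6536,.1842]);u=np.array([np.cos(np.radians(34)),np.sin(np.radians(34))])
plan((*(U-u*.077-u*.10),.303),34)
E
```

```text
wrist 17367 top z at centre 0.0991 rel TCP -0.1689 slope along x deg 0.03 across -0.09
top 796 top z at centre 0.1047 rel TCP -0.1633 slope along x deg 0.72 across -0.08
turn/5deg [ 0.08 -0.06 -8.75] shift/30mm [  7.19 -11.24  -1.07]
```

>>> carry_out(
  series=[
    [0, 0, -0.6, 0, 0, -1, 0],
    [0, 0, -0.6, 0, 0, -1, 0],
    [0, 0, 0, 0, 0, -1, 0],
    [0, 0, 0, 0, 0, -1, 0],
    [0, 0, 0, 0, 0, -1, 0],
    [0, 0, 0, 0, 0, -1, 0],
    [0, 0, 0, 0, 0, -1, 0],
    [0, 0, 0, 0, 0, -1, 0],
  ],
)

```text
t: 21.8
position: [0.5149, -0.3136, 0.3011]
orientation: [0.965, 0.262, -0.0, -0.0]
ft_force: [-0.7, 0.0, 0.0]
gripper_width: 0.0114
finger_force: 45.0
```

>>> carry_out(
  series=[
    [0, 0, 0, 0, 0, -0.75, 0],
    [0.5, -0.8, 0, 0, 0, 0, 0],
    [0.5, -0.8, 0, 0, 0, 0, 0],
    [0.5, -0.8, 0, 0, 0, 0, 0],
    [0.5, -0.8, 0, 0, 0, 0, 0],
    [0.5, -0.8, 0, 0, 0, 0, 0],
    [0.5, -0.8, 0, 0, 0, 0, 0],
    [0.5, -0.8, 0, 0, 0, 0, 0],
  ],
)

```text
t: 22.8
position: [0.5079, -0.1139, 0.3014]
orientation: [0.956, 0.292, -0.0, -0.0]
ft_force: [0.1, 0.4, -0.3]
gripper_width: 0.012
finger_force: 45.0
```

>>> carry_out(
  series=[
    [0.3, -0.9, 0, 0, 0, 0, 0],
    [0.3, -0.9, 0, 0, 0, 0, 0],
    [0.3, -0.9, 0, 0, 0, 0, 0],
    [0.3, -0.9, 0, 0, 0, 0, 0],
    [0.3, -0.9, 0, 0, 0, 0, 0],
    [0.3, -0.9, 0, 0, 0, 0, 0],
    [0.3, -0.2, 0, 0, 0, 0, 0],
    [0, 0, 0, 0, 0, 0, 0],
  ],
)

```text
t: 23.8
position: [0.467, 0.0592, 0.3017]
orientation: [0.956, 0.293, 0.0, 0.0]
ft_force: [-0.1, -0.8, -1.1]
gripper_width: 0.0114
finger_force: 45.0
```

```bash
python3 slot.py S;python3 chk.py S wrist
```

```text
TCP in slot -0.2246 0.0007 z-ledge 0.1792 F -0.51 -1.1 0.011407773507047896
turn/5deg [ 0.01 -0.01  0.01] shift/30mm [4.92 0.02 0.16]
wrist 17437 top z at centre 0.1327 rel TCP -0.169 slope along x deg -0.03 across -0.11
```

>>> carry_out(
  series=[
    [0.5, 0, -0.03, 0, 0, 0, 0],
    [0.5, 0.02, 0, 0, 0, 0, 0],
    [0.4, 0, 0, 0, 0, 0, 0],
    [0.4, 0, 0, 0, 0, 0, 0],
    [0.4, 0, 0, 0, 0, 0, 0],
    [0.4, 0, 0, 0, 0, 0, 0],
    [0.4, 0, 0, 0, 0, 0, 0],
    [0, 0, 0, 0, 0, 0, 0],
  ],
)

```text
t: 24.85
position: [0.5422, 0.1089, 0.3024]
orientation: [0.956, 0.292, 0.0, 0.0]
ft_force: [-0.4, 0.4, -0.2]
gripper_width: 0.0116
finger_force: 45.0
```

>>> carry_out(
  series=[
    [0.4, 0, 0, 0, 0, 0, 0],
    [0.4, 0, 0, 0, 0, 0, 0],
    [0.4, 0, 0, 0, 0, 0, 0],
    [0.3, 0, 0, 0, 0, 0, 0],
    [0.1, 0, 0, 0, 0, 0, 0],
    [0, 0, 0.06, 0, 0, 0, 0],
    [0, 0, 0.05, 0, 0, 0, 0],
    [0, 0, 0, 0, 0, 0, 0],
  ],
)

```text
t: 25.85
position: [0.5812, 0.1352, 0.2989]
orientation: [0.956, 0.292, -0.0, -0.0]
ft_force: [0.1, 0.2, -1.1]
gripper_width: 0.0115
finger_force: 45.0
```

```bash
python3 slot.py S wrist
```

```text
TCP in slot -0.0874 -0.0001 z-ledge 0.1764 F 0.24 -1.14 0.011510826575071064
turn/5deg [-0.    0.01 -0.01] shift/30mm [ 0.35 -0.    0.07]
wrist plate n 18382 slopes deg [-0.26 -0.04] topz@0 0.0072
  grip n 1895 x [-0.0924 -0.0722] y [-0.0188  0.0175] z 0.0395
```

>>> carry_out(
  series=[
    [0.1, 0, 0, 0, 0, 0, 0],
    [0.1, 0, 0, 0, 0, 0, 0],
    [0.05, 0, 0.03, 0, 0, 0, 0],
    [0, 0, 0.03, 0, 0, 0, 0],
    [0, 0, 0, 0, 0, 0, 0],
    [0, 0, 0, 0, 0, 0, 0],
    [0, 0, 0, 0, 0, 0, 0],
    [0, 0, 0, 0, 0, 0, 0],
  ],
)

```text
t: 26.9
position: [0.5879, 0.1396, 0.2976]
orientation: [0.956, 0.292, 0.0, 0.0]
ft_force: [0.4, 1.4, 4.4]
gripper_width: 0.0116
finger_force: 45.0
```

```bash
python3 slot.py S
```

```text
TCP in slot -0.0794 -0.0002 z-ledge 0.1751 F 1.16 4.44 0.011620729232038168
turn/5deg [ 0.   -0.01 -0.01] shift/30mm [ 0.08 -0.01  0.02]
```

>>> carry_out(
  series=[
    [0.05, 0, 0, 0, 0, 0, 0],
    [0.05, 0, 0, 0, 0, 0, 0],
    [0, 0, 0, 0, 0, 0, 0],
    [0, 0, 0, 0, 0, 0, 0],
    [0, 0, 0, 0, 0, 0, 0],
    [0, 0, 0, 0, 0, 0, 0],
    [0, 0, 0, 0, 0, 0, 0],
    [0, 0, 0, 0, 0, 0, 0],
  ],
)

```text
t: 27.9
position: [0.5899, 0.1407, 0.2976]
orientation: [0.956, 0.292, -0.001, 0.0]
ft_force: [-4.7, -3.0, 7.6]
gripper_width: 0.011
finger_force: 45.0
```

```bash
python3 slot.py S
```

```text
TCP in slot -0.0771 -0.0004 z-ledge 0.1751 F -5.55 7.61 0.011010104150737233
turn/5deg [ 0.    0.02 -0.01] shift/30mm [ 0.   -0.01  0.02]
```

The small disc touches the back stop at the expected x. I ease off, let go and lift.

>>> carry_out(
  series=[
    [-0.03, 0, -0.02, 0, 0, 0, 0],
    [0, 0, 0, 0, 0, 0, 0.5],
    [0, 0, 0, 0, 0, 0, 0.5],
    [0, 0, 0, 0, 0, 0, 0.5],
    [0, 0, 0, 0, 0, 0, 0.5],
    [0, 0, 0, 0, 0, 0, 0.5],
    [0, 0, -0.5, 0, 0, 0, 0.5],
    [0, 0, -1, 0, 0, 0, 0.5],
  ],
)

```text
t: 28.9
position: [0.589, 0.1407, 0.343]
orientation: [0.956, 0.292, -0.001, -0.0]
ft_force: [0.3, -0.5, 0.5]
gripper_width: 0.0442
finger_force: 0.0
```

>>> carry_out(
  series=[
    [0, 0, -1, 0, 0, 0, 0.5],
    [0, 0, -1, 0, 0, 0, 0.5],
    [-1, 0, 0, 0, 0, 0, 0.5],
    [-1, 0, 0, 0, 0, 0, 0.5],
    [-1, 0, 0, 0, 0, 0, 0.5],
    [0, 0, 0, 0, 0, 0, 0.5],
    [0, 0, 0, 0, 0, 0, 0.5],
    [0, 0, 0, 0, 0, 0, 0.5],
  ],
)

```text
t: 29.9
position: [0.5154, 0.0908, 0.4032]
orientation: [0.956, 0.292, 0.0, 0.0]
ft_force: [0.5, -0.3, -0.5]
gripper_width: 0.0441
finger_force: 0.0
```

```bash
python3 slot.py S wrist top; python3 slot.py L wrist side; python3 - <<'E'
from h import *
p,d,P=grab('side'); cv2.imwrite('pics/fin.png',cv2.resize(p[220:,140:320][...,::-1],None,fx=2.9,fy=2.9))
E
```

```text
TCP in slot -0.1668 -0.0002 z-ledge 0.2807 F 0.2 -0.52 0.044075720723569245
turn/5deg [ 0.   -0.01 -0.  ] shift/30mm [ 2.99 -0.01  3.54]
wrist plate n 3454 slopes deg [ 1.39 -0.16] topz@0 0.0069
  grip n 814 x [-0.0916 -0.0637] y [-0.0068  0.005 ] z 0.0387
top plate n 871 slopes deg [ 0.54 -0.04] topz@0 0.0071
TCP in slot -0.1539 -0.0001 z-ledge 0.3254 F 0.38 -0.48 0.04384329580689232
turn/5deg [-0. -0.  0.] shift/30mm [ 2.13 -0.    5.03]
wrist plate n 1158 slopes deg [ 0.31 -0.09] topz@0 0.0067
  grip n 432 x [-0.1046 -0.0798] y [-0.0063  0.0049] z 0.0389
side plate n 0 slopes deg None topz@0 None
  grip n 110 x [-0.1032 -0.0751] y [-0.0055  0.0069] z 0.0388
```

View pics/fin.png

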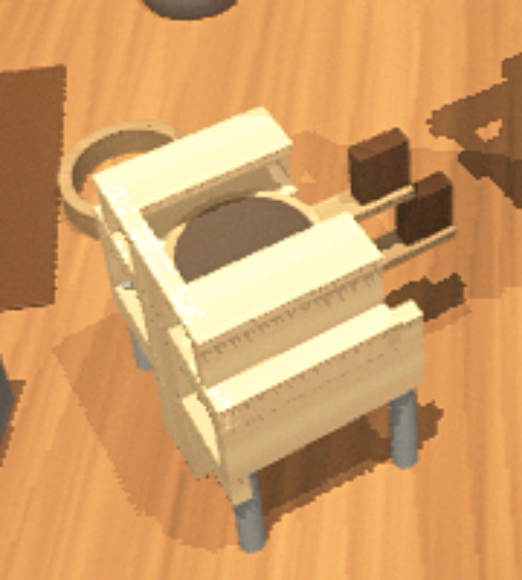

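The picture shows both discs home and flat. The small grip is at (380,165) and the large one at (425,208), both out at the front, and the arm is clear.

```bash
python3 -c "from h import *; print(ticket.job_done())"
```

```text
the job is handed in; nothing more can be done
None
```

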